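# Line up a lid hinge for its pin

### The job

Set up the lid hinge for pinning: first turn the black knob on the jig until its pointer stands at the long zero mark, which brings the two knuckles on the jamb block in line with the pin guide. Then take the matching leaf, the one with a single knuckle in the middle, out of the wooden-forked stand (leave the two-knuckle leaf in the stand) and lower its knuckle fully home into the gap between the jamb's two knuckles so that the holes line up for the pin, with the pointer still at zero. Finish while holding the leaf there, upright and still: do not let go.

Things in the scene. Friction and masses are not known exactly. Their poses are not given: they have to be found in the camera images.
- hinge_jig: Jig, fixed to the bench: dark base 130 (x) x 222 (y) x 12 mm. Origin: on the bench under the pin's axis, mid gap of the jamb's knuckles; x away from the robot, y along the hinge. Knob axis at y = -90 mm. Pin guide block, 30 x 26 mm, 86 mm high, at y = 65 to 91 mm; its 8 mm pin lies along y at x = 0, z = 75 mm, from the tapered nose (y = 45 mm) to the head (y = 118 mm, 16 mm thick).
- knob_grip (a point): On the knob's upright axis at the height to grip, 72 mm above the bench. Black fluted knob, 37 mm in diameter, from 46 to 82 mm above the bench; a flat black pointer 3 mm thick at its foot reaches 31 mm from the axis over a white scale disc (68 mm diameter, upper face 45 mm above the bench). The point's -x lies along the pointer.
- dial_knob (a joint): Knob angle, rad. 0: pointer on the long zero mark, on the scale's side towards the robot (-x of the jig). Positive: counter-clockwise from above. Range -1.7 to 1.7; starts at 0.6 to 1.3, so turn it clockwise. Stiff (about 0.12 N m), stays where left. A pinion moves the jamb slide 8 mm per rad (clockwise: to +x of the jig); a 15 N push on the jamb along x turns it too.
- jamb_bore (a point): On the jamb slide: middle of the gap between its two steel knuckles, on their hole axis, 75 mm above the bench. y along the holes, z up. Knuckles: 16 mm diameter, 9 mm hole, each 22 mm long, at 16 to 38 mm either side along y (gap 32 mm). Below the gap the jamb's edge is hollowed to a seat 8.5 mm from the axis, so a 16 mm knuckle comes home 0.5 mm below the axis.
- lid_leaf: Matching leaf, loose, 0.2 to 0.35 kg: bar of a steel leaf on an aluminium rail, 16 (x) x 100 (y) x 50 mm (z), with ONE knuckle (16 mm diameter, 28 mm long, 9 mm hole) below the middle. Stands knuckle down in the stand. Origin: centre of the knuckle's hole; y along the hole, z up; bar at z = 10 to 60 mm, x = -8 to 8 mm. Goes on either way round. Grip across x, mid length, near the top.
- leaf_bore (a point): Centre of the hole in the matching leaf's knuckle, same as the origin of lid_leaf; y along the hole.
- other_leaf: The other loose leaf in the stand: a lower bar, 16 x 100 x 34 mm (z = 10 to 44 mm), with TWO knuckles (each 22 mm long, at 16 to 38 mm either side of the middle, as on the jamb), so it does not fit. Same origin and axes. Stays in the stand.
- leaf_stand: Stand, fixed: dark steel base 124 (x) x 112 (y) x 8 mm, two wooden forks across it at 40 to 54 mm either side along y, 52 mm high. The leaves lie along y with their ends in fork slots 17.6 mm wide, 20 mm deep, at x = -35 and +35 mm (which leaf is where varies); knuckles hang between the forks, hole centres 22 mm above the bench. Origin: centre of the underside.

How it is judged:
By the outcome, as a careful person would: the job done as asked, in the order asked, and still so for the second after the job is handed in, while the arm keeps its last pose, push and grip.
It also fails if it takes over 56 s, if anything falls off the work surface, if the arm or the gripper's body presses on something with over 40 N, if the wrist force passes 120 N, or if a joint passes its speed limit or range.

### The arm

A 6-joint arm with a two-finger parallel gripper is mounted at the origin on a cart in front of the work surface, level with it; the furniture and walls round the work are solid. World frame = base frame: x ahead of the robot, y to its left, z up, the work surface at z = 0. Lengths are in m, angles in rad, forces in N, time in s.
With the tool pointing down it reaches from about 0.4 to 0.825 m from the base axis. Payload 7 kg.
Tool frame: the origin (TCP) lies on the mounting face of the last link; the fingertips stand arm.tcp_to_tips ahead of it and the grasp point (between the pads) lies 159 mm ahead of it (arm.tcp_to_tips is the distance from the TCP to the fingertips, in m); z points along the fingers, y is the direction in which the jaws open and shut (so a half turn about z gives the same grasp; the last joint's range is limited). The gripper opens to 88 mm and grips with 3 to 60 N. Pads are 19 mm wide; open, the fingers measure 130 mm over their backs; the gripper's body (78 mm by 193 mm) begins 47 mm behind the grasp point.
Start: joints at [1.419, 0.359, 0.012, 0, -1.224, -0.288], TCP at [0.287, 0.611, 0.405] pointing down, gripper open.
Joint ranges: [-3.07, 3.07], [-1.43, 2.12], [-1.02, 1.25], [-3.03, 1.67], [-3.05, -0], [-3.03, 3.03]. Speed limits (rad/s): [2.39, 2.39, 3.01, 3.14, 3.14, 3.14].

### API

Orientations are given as [roll, pitch, yaw] about the fixed x, y, z axes, in that order (R = Rz(yaw) Ry(pitch) Rx(roll)).
In Python, from station import arm, cams, job_done, finder gives the robot as it stands.
- The arm moves only by the tool play_rows, never from a script. Its argument "targets" is a list that holds one entry, the list of rows, each a list of 4 numbers: the shift along the tool's x, y, z in m, then the turn about the tool's z in degrees. A call has 1 to 5 rows; each row is the pose to reach, as a shift and turn from the pose commanded when the call began, along the tool's axes at that moment; what a row does not reach only later rows make up. A row lasts 1/8 s, in which the tool goes at most 62.5 mm and 10.7 degrees, less where a joint would pass 70% of its speed; a pose out of reach is approached as far as the arm can. A call with a gripper value outside its range is refused whole. "grip" is the closure in counts, from 0 (fully open) to 255 (shut), set as the call begins (left out, the last holds). The fingers move at their own pace and stop on an object; "newtons" is the grip in N (left out, the last holds). Time passes only in rows, so rows that repeat a pose let the fingers close. It gives the time, the measured TCP pose, the force and the opening at its end, in the units of the state.
- arm.get_state(): the state, without advancing time (a new reading comes with each control period).
- cams.grab_frame(name): name is "side" or "top" or "wrist"; returns (picture, depth): 480x640x3 uint8, red, green, blue; 480x640 float32, m along the optical axis (not along the pixel's ray), 0 where there is no reading.
- cams.camera_params(name): a dict with "intrinsics" (3x3 intrinsics, pixels), "position" and "attitude" of the camera in the world. Camera axes: x right, y down, z forward; pixel columns grow to the right and rows downward; lengths in m; the calibration is good to about 2 mm. A picture is of the moment at which its call begins: read the wrist's pose just before it. camera_params takes no time and is no camera call; for the wrist camera it gives the pose at the moment of the call.
- job_done(): hands the job in, once; it reports no verdict.
Trained networks look in the newest picture that a camera, given by its name, has taken for a name from the list of things; names that differ only in an ending like _2 or _b are one class to them, and where a whole thing is asked for, a point or a joint stands for the part that bears it (a point fixed in the world has none). Each returns a list of dicts, best first, with "score" (0 to 1); they miss things now and then, are a little off and sometimes report something else, mostly with a low value. They report only what shows in the picture. A call takes as long as a camera call.
- finder.find_in(camera, query): "xyz" ([x, y, z] in m, in world coordinates, good to about 4 mm: the middle of the surface that is visible of it).
- finder.masks_of(camera, query): "mask" (480x640 bool, what is visible of it).
The state is a dict: "t": time; "q": joint angles; "qd": joint speeds; "joint_efforts": joint torques, N m; "eef_pos": TCP position; "ee_rot": TCP orientation; "force": force on the tool from outside, world axes, zero at the start; "moment": the same for the moment, N m; "width": finger opening in m.
Only numpy, scipy, OpenCV 4.12 (cv2) and the standard library are available. Lean on these libraries where they do the work, as an engineer would, in place of code of your own. Each camera call takes 0.05 s, during which the arm holds its last target. There are 200 camera calls.

## Working session

There is one attempt and no reset: what is moved stays moved. The work goes in short steps, Python scripts to look and compute and a tool call to move; the robot and the scene stay as the last step left them, time stands still between calls to the robot, and variables do not carry over. Pictures are saved under pics/ and viewed, about 8 in all and at most 12, crops included, and the job is handed in when it is done.

Besides the shell and the picture viewer there is one more tool, called after "Emit:" as a command line: name --argument value ..., lists and objects as JSON in quotes. play_rows: Moves the arm, as the interface text tells. Its arguments: {"type":"object","properties":{"targets":{"type":"array","items":{"type":"array","items":{"type":"array","items":{"type":"number"}}}},"grip":{"type":"number"},"newtons":{"type":"number"}},"required":["targets"]}

```bash
ls; mkdir -p pics; cat > h.py <<'E'
import numpy as np, cv2
from scipy.spatial.transform import Rotation as R
from station import arm, cams, job_done, finder
def cam(n):
    p=cams.camera_params(n); return np.array(p["intrinsics"]),np.array(p["position"]),p["attitude"]
def rot(a):
    a=np.array(a,float)
    return a if a.shape==(3,3) else (R.from_euler('xyz',a).as_matrix() if a.size==3 else R.from_quat(a).as_matrix())
def cloud(n,d):
    K,p,a=cam(n); v,u=np.mgrid[:480,:640]
    c=np.stack([(u-K[0,2])/K[0,0]*d,(v-K[1,2])/K[1,1]*d,d],-1)
    return c@rot(a).T+p
def proj(n,X):
    K,p,a=cam(n); c=(np.atleast_2d(X)-p)@rot(a); q=c@K.T; return q[:,:2]/q[:,2:]
def totool(dw):
    s=arm.get_state(); return rot(s["ee_rot"]).T@np.array(dw)
def save(n,im): cv2.imwrite("pics/"+n,im[...,::-1])
E
python3 - <<'E'
from h import *
s=arm.get_state(); print(s, arm.tcp_to_tips)
ims=[]
for n in ["top","side"]:
    im,d=cams.grab_frame(n); ims.append(im); np.savez(f"{n}0.npz",im=im,d=d)
    print(n,cams.camera_params(n))
    for q in ["hinge_jig","knob_grip","jamb_bore","lid_leaf","other_leaf","leaf_stand","leaf_bore"]:
        print(n,q,[(np.round(r["xyz"],4).tolist(),round(r["score"],2)) for r in finder.find_in(n,q)[:3]])
save("a.png",cv2.resize(np.vstack(ims),(450,675))[:600] if 0 else cv2.resize(np.hstack(ims),(800,300)))
save("top.png",ims[0])
E
```

```text
pics
{'t': 0.0, 'q': array([ 1.41908984e+00,  3.59425270e-01,  1.10452568e-02, -3.49345298e-04,
       -1.22409078e+00, -2.88098131e-01]), 'qd': array([-0.00046642, -0.00142285, -0.00038278, -0.00096926, -0.00083646,
        0.00036606]), 'joint_efforts': array([ 1.22465586e-03, -5.82714951e+01,  2.93045801e+01,  6.99667364e+00,
        6.97305237e-03, -1.60160885e-04]), 'eef_pos': array([0.28730974, 0.61059013, 0.40369183]), 'ee_rot': array([ 3.13989388e+00, -1.60945297e-04, -4.39923464e-01]), 'force': array([-0.48653838, -0.27867821,  0.1888654 ]), 'moment': array([-0.02011177, -0.03899672, -0.03266906]), 'width': 0.08739799705359548} 0.1781
top {'intrinsics': array([[609.75720126,   0.        , 316.06895477],
       [  0.        , 609.75720126, 241.94793101],
       [  0.        ,   0.        ,   1.        ]]), 'position': array([0.38188708, 0.15114908, 1.10198438]), 'attitude': array([-2.95146247,  0.00510457, -1.59287356])}
top hinge_jig [([0.5617, 0.0414, 0.0256], 0.96)]
top knob_grip [([0.5454, -0.029, 0.0849], 0.93)]
top jamb_bore [([0.5545, 0.0518, 0.0319], 0.77)]
top lid_le
[... 233 characters left out ...]
325, 0.086], 0.76)]
side {'intrinsics': array([[464.3118684 ,   0.        , 324.47114291],
       [  0.        , 464.3118684 , 242.48222167],
       [  0.        ,   0.        ,   1.        ]]), 'position': array([ 0.17658277, -0.53996816,  0.38542453]), 'attitude': array([-1.92530511,  0.00511323, -0.51426404])}
side hinge_jig [([0.5425, -0.0191, 0.0275], 0.57)]
side knob_grip [([0.5442, -0.0418, 0.0681], 0.58)]
side jamb_bore [([0.5528, 0.0403, 0.0414], 0.69)]
side lid_leaf [([0.5499, 0.2951, 0.068], 0.74)]
side other_leaf [([0.6233, 0.2914, 0.0577], 0.67), ([0.5425, -0.0439, 0.0714], 0.64)]
side leaf_stand [([0.5768, 0.2764, 0.0282], 0.7)]
side leaf_bore [([0.5487, 0.2966, 0.0657], 0.96)]
```

View pics/a.png

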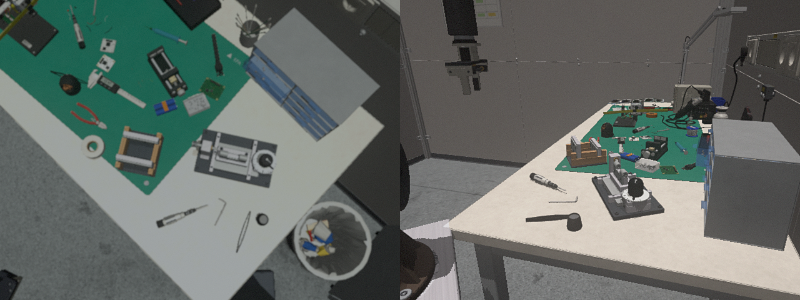

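The left picture (top view) shows the stand at about (140,147) and the jig at about (237,157), with its knob at the right end. The right picture (side view) shows a cabinet beyond the jig. Next I'll measure yaws.

```bash
python3 - <<'E'
from h import *
im,_=cams.grab_frame("top"); d=np.load("top0.npz")["d"]
P=cloud("top",d)
def box(name,m,zlo,zhi):
    Q=P[m&(P[...,2]>zlo)&(P[...,2]<zhi)]
    r=cv2.minAreaRect((Q[:,:2]*1000).astype(np.float32)); print(name,len(Q),np.round(r[0],1),np.round(r[1],1),round(r[2],1),"zmed",round(np.median(Q[:,2]),4))
for q in ["hinge_jig","leaf_stand","lid_leaf","other_leaf","knob_grip","jamb_bore"]:
    r=finder.masks_of("top",q)
    if r:
        m=r[0]["mask"]&(d>0); print(q,r[0]["score"],m.sum()); np.save(q+".npy",m)
        m=cv2.erode(m.astype(np.uint8),np.ones((2,2)))>0
        for lo,hi in {"hinge_jig":[(0,.02),(.075,.1)],"leaf_stand":[(0,.02),(.04,.06)],"lid_leaf":[(.07,.095)],"other_leaf":[(.05,.08)],"knob_grip":[(.07,.1)],"jamb_bore":[(.06,.1)]}[q]: 
            try: box(q,m,lo,hi)
            except Exception as e: print("err",e)
c=im[180:340,190:450]; save("crop.png",cv2.resize(c,None,fx=3,fy=3,interpolation=cv2.INTER_CUBIC))
E
```

```text
hinge_jig 0.82 8783
hinge_jig 3543 [570.6  40.2] [220. 129.] 76.2 zmed 0.0134
hinge_jig 981 [575.3  55.5] [223.1  34. ] 75.6 zmed 0.0838
leaf_stand 0.94 2683
leaf_stand 1539 [591.3 314.1] [105.3 122.2] 76.3 zmed 0.0092
leaf_stand 610 [590.4 316.5] [105.3 116.6] 77.2 zmed 0.0527
lid_leaf 0.75 789
lid_leaf 536 [557.2 325.1] [99.1 15.3] 76.6 zmed 0.082
knob_grip 0.69 397
knob_grip 318 [550.6 -34.8] [32.7 32.4] 68.2 zmed 0.0829
jamb_bore 0.75 784
jamb_bore 593 [557.8 324.9] [99.  16.1] 76.9 zmed 0.0817
```

View pics/crop.png

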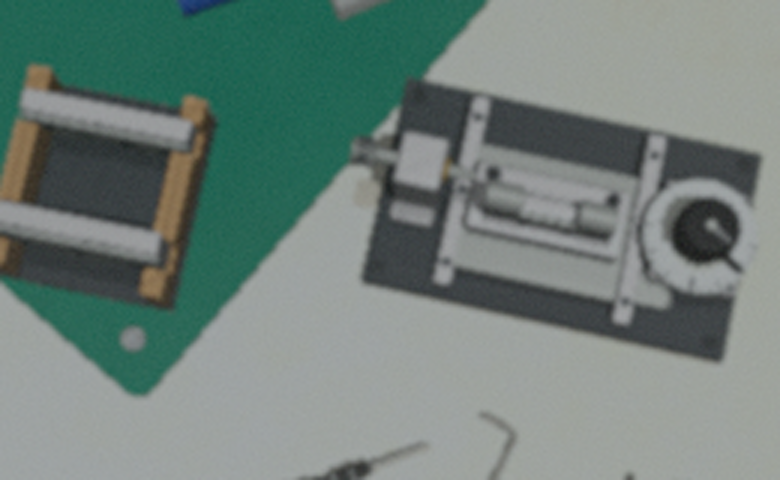

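The crop shows the matching leaf (the taller bar, 82 mm top) as the lower bar in the stand. The other leaf is above it. The jig's yaw is about -13.8°. The knob is at crop (705,230), with its pointer towards (740,270), about 55° counter-clockwise of zero.

```bash
python3 - <<'E'
from h import *
s=arm.get_state(); Rt=rot(s["ee_rot"]); K,p,a=cam("wrist")
print("cam in tool",Rt.T@(p-s["eef_pos"]),"axes(cols=cam x,y,z)\n",np.round(Rt.T@rot(a),3),K[0,0])
print(totool(np.array([.550,-.034,.40])-s["eef_pos"]),np.degrees(s["ee_rot"][2]))
E
```

```text
cam in tool [7.16937897e-02 5.60930119e-05 1.97437668e-02] axes(cols=cam x,y,z)
 [[-0.    -0.964 -0.267]
 [ 1.     0.    -0.001]
 [ 0.001 -0.267  0.964]] 332.08445618078326
[0.51212227 0.47157769 0.0046791 ] -25.198410309000526
```

Emit:
play_rows --targets '[[[0.0427, 0.0393, 0, 0], [0.0854, 0.0786, 0, 0], [0.1281, 0.1179, 0, 0], [0.1708, 0.1572, 0, 0], [0.2135, 0.1965, 0, 0]]]' --grip 80

```text
t: 1.78
eef_pos: [0.3973, 0.3403, 0.405]
ee_rot: [-3.141, -0.0, -0.439]
force: [1.2, -0.3, -0.1]
width: 0.0601
```

Emit:
play_rows --targets '[[[0.0427, 0.0393, 0, 0], [0.0854, 0.0786, 0, 0], [0.1281, 0.1179, 0, 0], [0.1708, 0.1572, 0, 0], [0.2135, 0.1965, 0, 0]]]'

```text
t: 2.4
eef_pos: [0.5068, 0.0715, 0.4051]
ee_rot: [-3.141, -0.001, -0.439]
force: [0.5, 0.7, -0.4]
width: 0.0603
```

Emit:
play_rows --targets '[[[0.0427, 0.0393, 0, 10.4], [0.0854, 0.0786, 0.02, 20.8], [0.0854, 0.0786, 0.04, 31.2], [0.0854, 0.0786, 0.06, 41.6], [0.0854, 0.0786, 0.07, 52]]]'

```text
t: 3.02
eef_pos: [0.55, -0.0346, 0.3335]
ee_rot: [3.14, 0.0, -1.354]
force: [-0.1, 0.3, -0.1]
width: 0.0601
```

```bash
cat > k.py <<'E'
from h import *
import sys
s=arm.get_state(); print(np.round(s["eef_pos"],4),np.round(np.degrees(s["ee_rot"]),2),s["width"],s["t"])
im,d=cams.grab_frame("wrist"); P=cloud("wrist",d)
K,p,a=cam("wrist"); np.savez(sys.argv[1]+".npz",im=im,P=P)
for q in ["knob_grip","jamb_bore","hinge_jig"]:
    r=finder.masks_of("wrist",q)
    if not r: print(q,None); continue
    m=r[0]["mask"]&(d>0); Q=P[m]
    print(q,round(r[0]["score"],2),m.sum(),np.round(np.median(Q,0),4))
    if q=="knob_grip":
        T=Q[Q[:,2]>.075]; c=cv2.minEnclosingCircle((T[:,:2]*1000).astype(np.float32)); print("knob top z",np.median(T[:,2]),c, "rect",cv2.minAreaRect((T[:,:2]*1000).astype(np.float32)))
save(sys.argv[1]+".png",im)
E
python3 k.py w1
```

```text
[ 0.55   -0.0346  0.3335] [ 1.7992e+02  1.0000e-02 -7.7600e+01] 0.06005839256356484 3.025
knob_grip 0.93 2133 [ 0.5508 -0.0382  0.0806]
knob top z 0.08103901121775006 ((551.3759765625, -33.160057067871094), 18.051761627197266) rect ((550.9124755859375, -33.599281311035156), (34.025150299072266, 34.13947677612305), 66.1617202758789)
jamb_bore 0.79 4619 [0.5623 0.0254 0.0434]
hinge_jig 0.7 17372 [ 0.5605 -0.0176  0.0284]
```

View pics/w1.png

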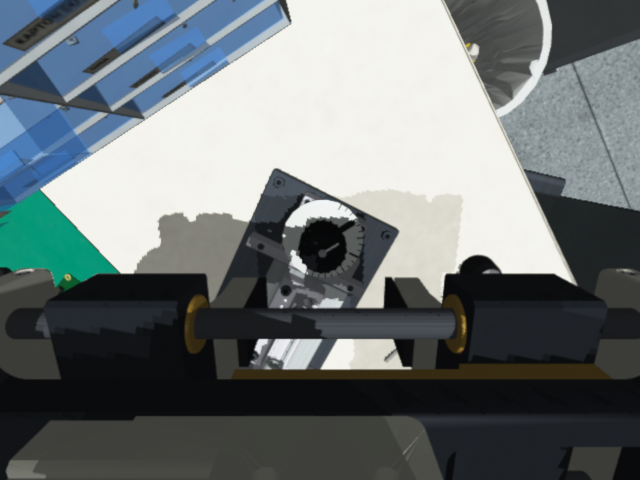

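The wrist picture shows the knob at (322,240), with the pointer to the upper right over the scale. I'll rectify the dial plane to read the angle.

```bash
cat > dial.py <<'E'
from h import *
import sys
# rectified view of dial planes, image up=+x jig, left=+y jig, from saved or new wrist frame
def rect(im,c,yaw,z,n=400,s=0.2e-3):
    g=(np.arange(n)-n/2+.5)*s; jx=-g[:,None]+0*g; jy=-g[None,:]+0*g[:,None]
    X=np.stack([c[0]+jx*np.cos(yaw)-jy*np.sin(yaw),c[1]+jx*np.sin(yaw)+jy*np.cos(yaw),np.full((n,n),z)],-1)
    uv=proj(CAM,X.reshape(-1,3)).reshape(n,n,2).astype(np.float32)
    return cv2.remap(im,uv[...,0],uv[...,1],cv2.INTER_CUBIC)
CAM="wrist"
E
python3 - <<'E'
from dial import *
im=np.load("w1.npz")["im"]
a=rect(im,(.551,-.0336),np.radians(-13.8),.0475)
b=rect(im,(.551,-.0336),np.radians(-13.8),.045)
save("d1.png",np.hstack([a,b]))
# angular profile at radius 24-30 mm, angle ccw from -x jig
for nm,r0,r1,z in [("ptr",22,29,.048),("marks",26,33,.045)]:
    A=rect(im,(.551,-.0336),np.radians(-13.8),z).mean(2)
    th=np.radians(np.arange(-120,121,2)); r=np.arange(r0,r1,.5)
    # ccw from -x: direction jig = (-cos,-sin); px: col=200-jy/.2, row=200-jx/.2
    col=200+np.outer(np.sin(th),r)/.2; row=200+np.outer(np.cos(th),r)/.2
    v=cv2.remap(A.astype(np.float32),col.astype(np.float32),row.astype(np.float32),1).mean(1)
    print(nm,[(int(round(np.degrees(t))),int(x)) for t,x in zip(th,v)])
E
```

```text
ptr [(-120, 90), (-118, 94), (-116, 94), (-114, 98), (-112, 104), (-110, 87), (-108, 58), (-106, 42), (-104, 51), (-102, 62), (-100, 60), (-98, 51), (-96, 35), (-94, 21), (-92, 20), (-90, 21), (-88, 21), (-86, 21), (-84, 20), (-82, 20), (-80, 17), (-78, 10), (-76, 7), (-74, 8), (-72, 7), (-70, 7), (-68, 7), (-66, 9), (-64, 8), (-62, 8), (-60, 8), (-58, 8), (-56, 9), (-54, 13), (-52, 16), (-50, 18), (-48, 19), (-46, 15), (-44, 16), (-42, 24), (-40, 32), (-38, 37), (-36, 39), (-34, 32), (-32, 29), (-30, 42), (-28, 53), (-26, 57), (-24, 60), (-22, 62), (-20, 61), (-18, 61), (-16, 69), (-14, 78), (-12, 84), (-10, 87), (-8, 88), (-6, 85), (-4, 64), (-2, 40), (0, 64), (2, 88), (4, 90), (6, 89), (8, 89), (10, 88), (12, 89), (14, 89), (16, 89), (18, 89), (20, 88), (22, 89), (24, 89), (26, 89), (28, 84), (30, 77), (32, 84), (34, 90), (36, 90), (38, 90), (40, 89), (42, 89), (44, 90), (46, 90), (48, 90), (50, 89), (52, 78), (54, 47), (56, 17), (58, 11), (60, 11), (62, 22), (64, 57), (66, 114), (68, 145), (70, 135), (72, 136), (74, 152), (76, 170), (78, 179), (80, 188), (82, 205), (84, 226), (86
[... 838 characters left out ...]
1), (-10, 89), (-8, 88), (-6, 74), (-4, 33), (-2, 41), (0, 81), (2, 87), (4, 86), (6, 80), (8, 73), (10, 84), (12, 85), (14, 84), (16, 78), (18, 69), (20, 82), (22, 86), (24, 85), (26, 78), (28, 56), (30, 66), (32, 86), (34, 87), (36, 87), (38, 76), (40, 70), (42, 82), (44, 82), (46, 84), (48, 83), (50, 71), (52, 75), (54, 62), (56, 54), (58, 63), (60, 73), (62, 146), (64, 198), (66, 217), (68, 208), (70, 190), (72, 195), (74, 225), (76, 228), (78, 231), (80, 225), (82, 204), (84, 227), (86, 228), (88, 228), (90, 227), (92, 179), (94, 213), (96, 236), (98, 238), (100, 238), (102, 236), (104, 236), (106, 238), (108, 237), (110, 239), (112, 242), (114, 243), (116, 242), (118, 242), (120, 242)]
```

View pics/d1.png

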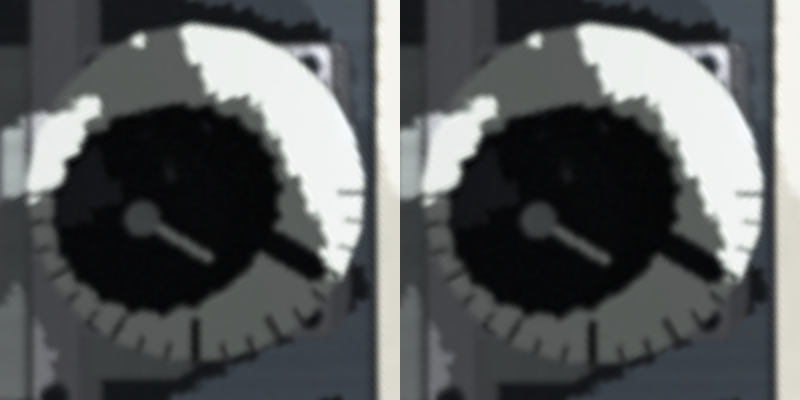

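The rectified dial shows the zero mark straight down at (195,340) and the pointer at about 58–59° counter-clockwise of it. The disc centre is at (195,193). Next: grip the knob and turn it about 58.5° clockwise.

Emit:
play_rows --targets '[[[-0.001, -0.0023, 0.04, 0], [-0.001, -0.0023, 0.075, 0], [-0.001, -0.0023, 0.095, 0], [-0.001, -0.0023, 0.1025, 0], [-0.001, -0.0023, 0.1025, 0]]]'

```text
t: 3.85
eef_pos: [0.5526, -0.0325, 0.2326]
ee_rot: [-3.141, -0.0, -1.345]
force: [0.6, 1.2, 0.6]
width: 0.06
```

Emit:
play_rows --targets '[[[0, 0, 0, 0], [0, 0, 0, 0], [0, 0, 0, 0], [0, 0, 0, 0], [0, 0, 0, 0]]]' --grip 255 --newtons 30

```text
t: 4.47
eef_pos: [0.5518, -0.0328, 0.2326]
ee_rot: [3.141, -0.0, -1.347]
force: [-3.8, 0.4, 5.4]
width: 0.0339
```

Emit:
play_rows --targets '[[[0, 0, 0, 10], [0, 0, 0, 20], [0, 0, 0, 30], [0, 0, 0, 40], [0, 0, 0, 50]]]'

```text
t: 5.1
eef_pos: [0.5522, -0.0328, 0.2326]
ee_rot: [-3.141, -0.0, -2.225]
force: [-1.4, -1.3, 4.1]
width: 0.0342
```

Emit:
play_rows --targets '[[[0, 0, 0, 8.5], [0, 0, 0, 8.5], [0, 0, 0, 8.5]]]'

```text
t: 5.48
eef_pos: [0.5522, -0.0329, 0.2326]
ee_rot: [-3.141, -0.0, -2.364]
force: [-2.6, -1.1, 5.4]
width: 0.0341
```

```bash
cat > dv.py <<'E'
from dial import *
s=arm.get_state(); print(np.round(s["eef_pos"],4),np.degrees(s["ee_rot"][2]),s["width"],s["t"],s["moment"])
im,d=cams.grab_frame("wrist"); a=rect(im,(.5526,-.033),np.radians(-13.8),.0465)
b=cv2.resize(im,(533,400)); save(sys.argv[1]+".png",np.hstack([a,b[:,100:500]]))
np.savez(sys.argv[1]+".npz",im=im,P=cloud("wrist",d))
E
python3 dv.py d2
```

```text
[ 0.5522 -0.0329  0.2326] -135.46989431317874 0.034068266357402045 5.475 [-0.55569027  0.71572241 -0.11383902]
```

View pics/d2.png

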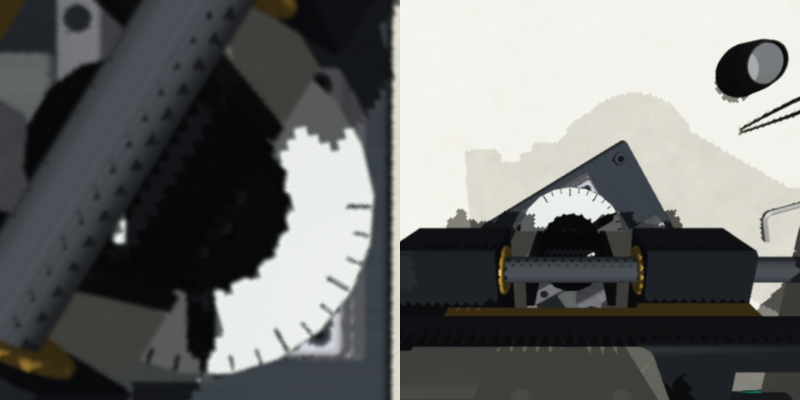

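The view shows the pointer at about (203,325), midway between the first short marks at (180,365) and (230,365), so it is near zero. I'll release, rise and verify.

Emit:
play_rows --targets '[[[0, 0, 0, 0], [0, 0, 0, 0], [0, 0, 0, 0], [0, 0, -0.03, 0], [0, 0, -0.07, 0]]]' --grip 80

```text
t: 6.15
eef_pos: [0.552, -0.0326, 0.3019]
ee_rot: [3.14, -0.002, -2.368]
force: [1.5, 0.5, 0.1]
width: 0.0597
```

Emit:
play_rows --targets '[[[0, 0, -0.04, 10], [0, 0, -0.05, 10], [0, 0, -0.05, 10]]]'

```text
t: 6.52
eef_pos: [0.5522, -0.0326, 0.3525]
ee_rot: [-3.141, 0.001, -2.541]
force: [-1.3, -0.4, -1.0]
width: 0.06
```

```bash
python3 dv.py d3; python3 - <<'E'
from h import *
im=np.load("d3.npz")["im"]
c=cv2.imread("pics/d3.png")
z=cv2.resize(c[:,:400],None,fx=1.5,fy=1.5,interpolation=cv2.INTER_CUBIC); cv2.imwrite("pics/d3b.png",z)
E
```

```text
[ 0.5522 -0.0326  0.3525] -145.59973281875787 0.05995502259574469 6.525 [ 0.04111755 -0.07134697 -0.03731591]
```

View pics/d3b.png

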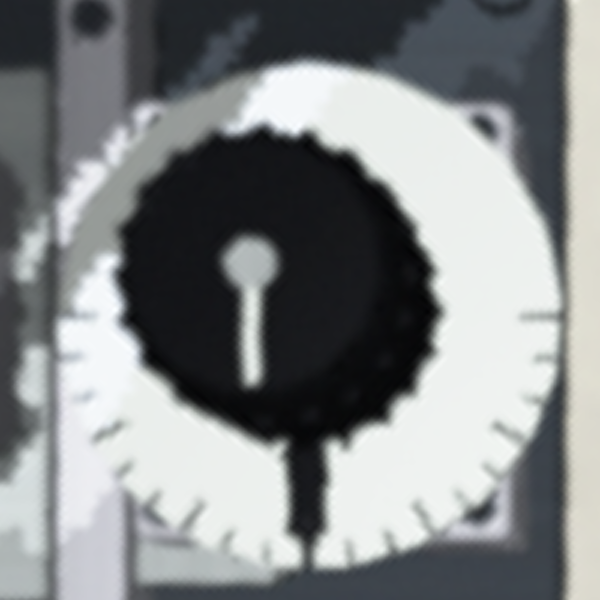

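The pointer is centred on the zero mark: pointer at column ~307, mark at (308,565), disc centre ~(309,315). Next I'll look at the jamb gap using the same tool yaw that I'll use for the leaf.

Emit:
play_rows --targets '[[[-0.03, 0.027, 0, -10.4], [-0.06, 0.054, 0, -20.8], [-0.082, 0.0736, 0, -31.2], [-0.082, 0.0736, 0, -41.8], [-0.082, 0.0736, 0, -41.8]]]'

```text
t: 7.2
eef_pos: [0.5783, 0.0747, 0.3503]
ee_rot: [3.139, -0.002, -1.813]
force: [0.1, 0.9, 0.8]
width: 0.0604
```

```bash
cat > jv.py <<'E'
from dial import *
n=sys.argv[1]
s=arm.get_state(); print(np.round(s["eef_pos"],4),np.degrees(s["ee_rot"]),s["width"],s["t"])
im,d=cams.grab_frame("wrist"); P=cloud("wrist",d)
np.savez(n+".npz",im=im,P=P,d=d)
O=np.array([.5735,.0546]); y=np.radians(-13.8)
a=rect(im,O,y,.075,n=600)
D=np.dstack([P]).astype(np.float32); K=None
z=rect(P[...,2].astype(np.float32),O,y,.075,n=600)
zc=cv2.applyColorMap(np.uint8(np.clip((z-.0)/.1*255,0,255)),cv2.COLORMAP_JET)
np.save(n+"_z.npy",z)
save(n+".png",np.hstack([a[100:500,50:450] ,zc[100:500,50:450]]))
E
python3 jv.py j1
```

```text
[0.5783 0.0747 0.3503] [ 1.79856958e+02 -1.00445176e-01 -1.03889564e+02] 0.060391824550208674 7.2
```

View pics/j1.png

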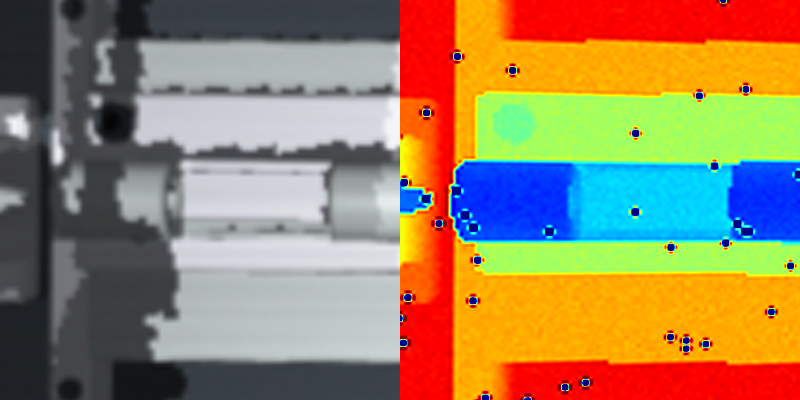

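The rectified jamb view shows the knuckle band at rows 160–241 and the gap at columns ~178–329. That puts the axis within 0.5 mm of my estimate. I'll compute the gap centre from the depth points, then go over the leaf at the same yaw.

```bash
cat > jc.py <<'E'
from h import *
O=np.array([.5735,.0546,0]); Rj=R.from_euler('z',-13.8,degrees=True).as_matrix()
E
python3 - <<'E'
from jc import *
P=np.load("j1.npz")["P"].reshape(-1,3); J=(P-O)@Rj*1000
m=(J[:,2]>80)&(J[:,2]<88)&(abs(J[:,0])<6)&(abs(J[:,1])<60)
h,e=np.histogram(J[m,1],np.arange(-60,60,1)); print([(int(a),int(b)) for a,b in zip(e,h) if b])
k=(J[:,2]>74)&(J[:,2]<88)&(abs(J[:,1])<36)&(abs(J[:,1])>18)&(abs(J[:,0])<15)
print("top z",np.percentile(J[k,2],98)); 
for lo,hi in [(-34,-20),(20,34)]:
    q=J[k&(J[:,1]>lo)&(J[:,1]<hi)]; t=q[q[:,2]>np.percentile(q[:,2],98)-3]; print("ridge x",t[:,0].mean(),np.percentile(t[:,0],[1,99]),"range",np.percentile(q[:,0],[1,99]))
s=arm.get_state()
# leaf: expected centre (.558,.326); view with TCP 20mm further along +y_leaf
y=np.array([.2385,.971]); c=np.array([.558,.326])+.01*y
print("shift",totool(np.r_[c-s["eef_pos"][:2],0]))
E
```

```text
[(-39, 32), (-38, 16), (-37, 31), (-36, 16), (-35, 20), (-34, 27), (-33, 16), (-32, 30), (-31, 17), (-30, 16), (-29, 30), (-28, 18), (-27, 23), (-26, 23), (-25, 17), (-24, 24), (-23, 23), (-22, 17), (-21, 25), (-20, 22), (-19, 14), (-18, 20), (-17, 4), (14, 3), (15, 27), (16, 20), (17, 17), (18, 21), (19, 16), (20, 22), (21, 17), (22, 18), (23, 18), (24, 20), (25, 18), (26, 17), (27, 18), (28, 18), (29, 22), (30, 15), (31, 19), (32, 16), (33, 17), (34, 19), (35, 15), (36, 14), (37, 2), (54, 2), (55, 1), (56, 1)]
top z 84.35944288945377
ridge x -0.5592238729232076 [-6.17928875  4.97778514] range [-7.76350872  7.42870755]
ridge x -0.08213800937128865 [-5.89978469  5.62947525] range [-7.89701486  7.33291333]
shift [-2.49160992e-01  8.09659958e-02 -2.06718146e-04]
```

Emit:
play_rows --targets '[[[-0.05, 0.0162, 0, 0], [-0.1, 0.0324, 0, 0], [-0.15, 0.0486, 0, 0], [-0.2, 0.0648, 0, 0], [-0.249, 0.081, 0, 0]]]'

```text
t: 7.88
eef_pos: [0.5595, 0.3366, 0.3516]
ee_rot: [3.141, -0.001, -1.818]
force: [0.2, 0.9, -0.5]
width: 0.0605
```

Emit:
play_rows --targets '[[[0, 0, 0, 0], [0, 0, 0, 0]]]'

```text
t: 8.12
eef_pos: [0.5596, 0.3351, 0.3513]
ee_rot: [3.141, -0.001, -1.816]
force: [0.3, -0.4, 0.1]
width: 0.0599
```

```bash
python3 - <<'E'
from jc import *
s=arm.get_state(); print(s["eef_pos"],np.degrees(s["ee_rot"]),s["t"])
im,d=cams.grab_frame("wrist"); P=cloud("wrist",d); np.savez("l1.npz",im=im,P=P,d=d)
r=finder.find_in("wrist","lid_leaf"); print([(np.round(q["xyz"],4),round(q["score"],2)) for q in r[:2]])
J=P.reshape(-1,3)
m=(J[:,2]>.078)&(J[:,2]<.09)&(np.hypot(J[:,0]-.558,J[:,1]-.326)<.08)&(d.ravel()>0)
Q=J[m]; rc=cv2.minAreaRect((Q[:,:2]*1000).astype(np.float32)); print(m.sum(),rc,np.median(Q[:,2]))
L=(Q-[.558,.326,0])@Rj*1000
for lo in range(-55,55,10):
    t=L[(L[:,1]>=lo)&(L[:,1]<lo+10)]
    if len(t): print(lo,len(t),np.round(np.percentile(t[:,0],[1,50,99]),1))
print("y range",np.percentile(L[:,1],[0,.5,1,99,99.5,100]))
b=cv2.resize(im,(640,480)); save("l1.png",b)
E
```

```text
[0.55955001 0.33508805 0.35130219] [ 1.79948949e+02 -7.58225101e-02 -1.04034187e+02] 8.125
[(array([0.5538, 0.322 , 0.0864]), 0.55)]
2119 ((557.8170776367188, 327.7274475097656), (100.00802612304688, 15.492949485778809), 77.04727172851562) 0.08230959777370159
-55 88 [-5.3  1.4  7.3]
-45 241 [-5.3  1.4  7.4]
-35 240 [-5.3  0.7  7.5]
-25 221 [-5.3  0.8  6.9]
-15 218 [-5.3  0.9  7.1]
-5 205 [-5.3  0.9  7.1]
5 212 [-6.1  0.2  6.5]
15 198 [-6.2  0.2  6.6]
25 197 [-6.1  0.3  6.7]
35 186 [-6.1  0.3  6. ]
45 113 [-6.2 -0.4  6.1]
y range [-48.29279596 -48.15392846 -47.46483588  49.99940512  50.74684932
  51.59758978]
```

View pics/l1.png

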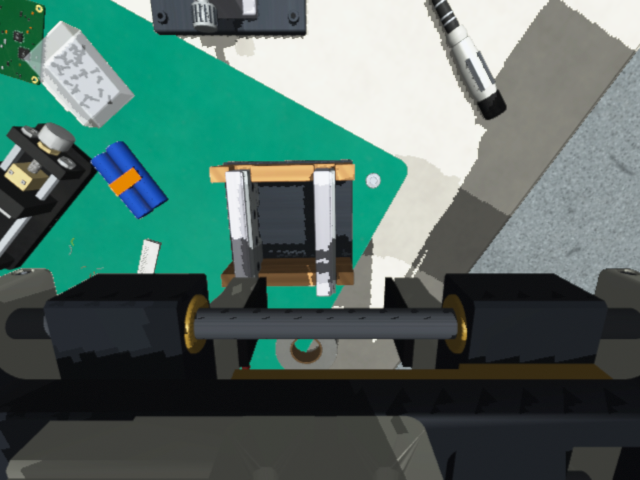

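The wrist picture shows the matching leaf at columns ~316–335, rows 170–295, with its whole 100 mm length measured. The other leaf is at column ~238. Next I'll descend and grip.

Emit:
play_rows --targets '[[[0.0066, -0.0003, 0.04, -1], [0.0066, -0.0003, 0.08, -1], [0.0066, -0.0003, 0.107, -1], [0.0066, -0.0003, 0.122, -1], [0.0066, -0.0003, 0.122, -1]]]'

```text
t: 8.85
eef_pos: [0.5585, 0.3282, 0.2296]
ee_rot: [3.141, -0.001, -1.797]
force: [1.1, 0.7, 0.5]
width: 0.06
```

Emit:
play_rows --targets '[[[0, 0, 0, 0], [0, 0, 0, 0], [0, 0, 0, 0], [0, 0, 0, 0], [0, 0, 0, 0]]]' --grip 255 --newtons 40

```text
t: 9.48
eef_pos: [0.5584, 0.3291, 0.2303]
ee_rot: [-3.142, 0.0, -1.796]
force: [0.1, 0.6, -1.2]
width: 0.0158
```

Emit:
play_rows --targets '[[[0, 0, -0.02, 0], [0, 0, -0.05, 0], [0, 0, -0.09, 0], [0, 0, -0.12, 0], [0, 0, -0.12, 0]]]'

```text
t: 10.1
eef_pos: [0.5588, 0.3294, 0.3526]
ee_rot: [-3.139, 0.004, -1.796]
force: [0.6, 1.1, -3.2]
width: 0.0157
```

```bash
python3 - <<'E'
from jc import *
s=arm.get_state(); print(s["eef_pos"],np.degrees(s["ee_rot"]),s["width"],s["force"],s["t"])
t=O[:2]; print(totool(np.r_[t-s["eef_pos"][:2],0]), t)
E
```

```text
[0.55876992 0.32939199 0.35256826] [-179.86513616    0.2080139  -102.88560329] 0.015706673231045215 [ 0.62622308  1.05322465 -3.2333841 ] 10.1
[ 0.26458534 -0.07564123 -0.00078255] [0.5735 0.0546]
```

Emit:
play_rows --targets '[[[0.053, -0.015, 0, 0.2], [0.106, -0.03, 0, 0.4], [0.159, -0.0455, 0, 0.6], [0.212, -0.0605, 0, 0.8], [0.264, -0.0755, 0, 1.0]]]'

```text
t: 10.72
eef_pos: [0.5723, 0.0531, 0.3485]
ee_rot: [3.139, -0.001, -1.814]
force: [0.2, -0.3, -3.5]
width: 0.0158
```

Emit:
play_rows --targets '[[[0, 0, 0.0, 0], [0, 0, 0.02, 0], [0, 0, 0.03, 0], [0, 0, 0.03, 0]]]'

```text
t: 11.22
eef_pos: [0.5727, 0.0553, 0.3187]
ee_rot: [3.139, -0.002, -1.813]
force: [-0.2, 0.1, -2.5]
width: 0.0157
```

```bash
python3 - <<'E'
from jc import *
S=[]
for i in range(3):
    im,d=cams.grab_frame("wrist"); s=arm.get_state(); S.append(np.r_[s["eef_pos"],np.degrees(s["ee_rot"])])
print(np.round(np.mean(S,0),4),np.ptp(S,0),s["width"],s["force"],s["t"])
P=cloud("wrist",d).reshape(-1,3); ok=d.ravel()>0; J=(P-O)@Rj*1000
np.savez("h1.npz",im=im,d=d)
# leaf bar top region: z from .08+; leaf hole z = tcp-.2083
zh=s["eef_pos"][2]-.2083; print("hole z",zh)
m=ok&(J[:,2]>zh*1000+50)&(J[:,2]<zh*1000+68)&(abs(J[:,0])<12)&(abs(J[:,1])<60)
if m.sum()>20: print("leaf top",m.sum(),np.percentile(J[m],[1,50,99],axis=0).round(1))
im2,d2=cams.grab_frame("top"); P2=cloud("top",d2).reshape(-1,3); J2=(P2-O)@Rj*1000
im3,d3=cams.grab_frame("side")
K,p,a=cam("side"); uv=proj("side",[[.5735,.0546,.09]])[0]; print(uv)
u,v=uv.astype(int); c=im3[max(v-70,0):v+50,u-80:u+80]
w=np.zeros((450,600,3),np.uint8); w=cv2.resize(c,(600,450),interpolation=cv2.INTER_CUBIC); save("h1.png",w)
save("h1w.png",im)
E
```

```text
[ 5.732000e-01  5.530000e-02  3.201000e-01  5.998430e+01 -2.280000e-02
 -1.038556e+02] [2.55691987e-04 2.26972452e-05 9.14073376e-04 3.59965872e+02
 6.13829525e-02 9.32442960e-04] 0.015821861137046676 [-0.19765357 -0.28175804 -2.91336866] 11.375
hole z 0.11219567853483273
leaf top 5405 [[-10.4 -50.5 164.4]
 [ -0.5 -22.8 172.1]
 [ 10.1  23.5 175.4]]
[357.36507687 260.14186178]
```

View pics/h1w.png

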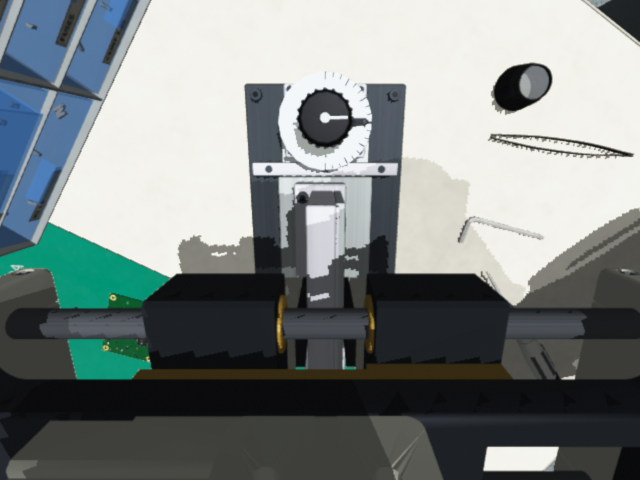

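The wrist picture shows the held leaf at columns ~310–345, aligned along the jig above the knuckles. The knob pointer is still at zero, pointing right along the long mark at (370,120). Measured misfits are below 1 mm, so I'll lower the leaf slowly.

Emit:
play_rows --targets '[[[0.0003, -0.0004, 0.008, 0], [0.0003, -0.0004, 0.016, 0], [0.0003, -0.0004, 0.022, 0], [0.0003, -0.0004, 0.026, 0], [0.0003, -0.0004, 0.026, 0]]]'

```text
t: 12.1
eef_pos: [0.5733, 0.0544, 0.2937]
ee_rot: [3.141, -0.0, -1.813]
force: [0.7, 0.4, -2.7]
width: 0.0158
```

Emit:
play_rows --targets '[[[0, 0, 0.003, 0], [0, 0, 0.006, 0], [0, 0, 0.006, 0]]]'

```text
t: 12.48
eef_pos: [0.5733, 0.0544, 0.2879]
ee_rot: [3.141, -0.0, -1.813]
force: [-0.6, 0.8, -1.9]
width: 0.0158
```

Emit:
play_rows --targets '[[[0, 0, 0.0015, 0], [0, 0, 0.003, 0], [0, 0, 0.003, 0]]]'

```text
t: 12.85
eef_pos: [0.5734, 0.0545, 0.285]
ee_rot: [3.141, -0.0, -1.813]
force: [-0.4, -0.1, -2.6]
width: 0.0157
```

Emit:
play_rows --targets '[[[0, 0, 0.001, 0], [0, 0, 0.0015, 0], [0, 0, 0.0015, 0]]]'

```text
t: 13.22
eef_pos: [0.5734, 0.0545, 0.2836]
ee_rot: [3.142, -0.0, -1.813]
force: [0.5, 0.3, -2.6]
width: 0.0158
```

Emit:
play_rows --targets '[[[0, 0, 0.0005, 0], [0, 0, 0.001, 0], [0, 0, 0.001, 0]]]'

```text
t: 13.6
eef_pos: [0.5734, 0.0545, 0.2828]
ee_rot: [-3.142, 0.0, -1.813]
force: [0.2, 0.0, -0.5]
width: 0.0158
```

Emit:
play_rows --targets '[[[0, 0, 0.0005, 0], [0, 0, 0.0005, 0], [0, 0, 0.0005, 0]]]'

```text
t: 13.98
eef_pos: [0.5734, 0.0545, 0.2826]
ee_rot: [-3.141, 0.0, -1.813]
force: [-3.3, 0.5, 5.9]
width: 0.0155
```

Emit:
play_rows --targets '[[[0, 0, 0.0005, 0], [0, 0, 0.0005, 0], [0, 0, 0.0005, 0]]]'

```text
t: 14.35
eef_pos: [0.5734, 0.0545, 0.2826]
ee_rot: [-3.141, 0.0, -1.813]
force: [-3.8, 0.7, 8.5]
width: 0.0161
```

```bash
python3 - <<'E'
from dial import *
from jc import *
s=arm.get_state(); print(s["eef_pos"],np.degrees(s["ee_rot"]),s["force"],s["moment"],s["t"])
im,d=cams.grab_frame("wrist"); c=(.5515,-.0335)
a=rect(im,c,np.radians(-13.8),.0465); save("e1d.png",a)
P=cloud("wrist",d).reshape(-1,3); J=(P-O)@Rj*1000; ok=d.ravel()>0
m=ok&(J[:,2]>120)&(J[:,2]<150)&(abs(J[:,0])<12)&(J[:,1]<-25)&(J[:,1]>-60)
q=J[m]; print("leaf",m.sum(),np.percentile(q,[1,50,99],axis=0).round(1))
k=ok&(J[:,2]>74)&(J[:,2]<88)&(J[:,1]<-10)&(J[:,1]>-45)&(abs(J[:,0])<15); q=J[k]; print("jamb knuckle",k.sum(),np.percentile(q,[1,50,99],axis=0).round(1) if len(q) else 0)
im3,d3=cams.grab_frame("side"); u,v=proj("side",[[.5735,.0546,.09]])[0].astype(int)
c3=cv2.resize(im3[v-50:v+50,u-50:u+50],(400,400),interpolation=cv2.INTER_CUBIC)
save("e1.png",np.hstack([a,c3]))
E
```

```text
[0.57342588 0.05448615 0.28258162] [-1.79962420e+02  9.65847466e-03 -1.03880213e+02] [-3.76319996  0.72703001  8.54830744] [ 0.27764375  1.6793434  -0.01116454] 14.35
leaf 2647 [[-8.300e+00 -5.140e+01  1.220e+02]
 [-1.000e-01 -3.970e+01  1.342e+02]
 [ 7.400e+00 -2.530e+01  1.358e+02]]
jamb knuckle 0 0
```

View pics/e1.png

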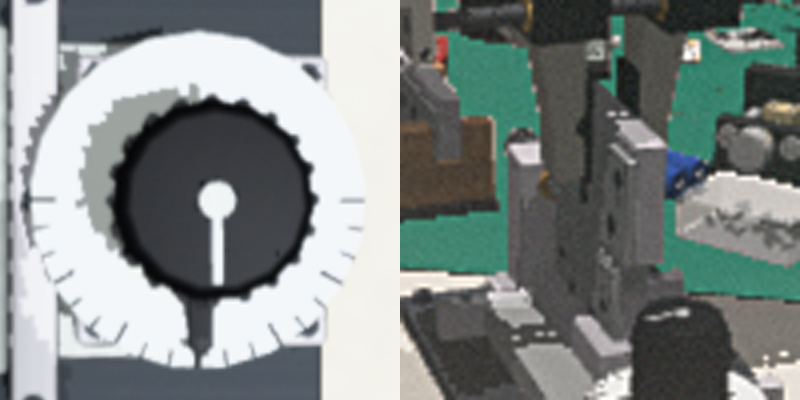

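The left picture (rectified dial) shows the pointer at column ~200 on the zero mark at (200,360). The right picture (side) shows the leaf upright in the jamb with its knuckle down in the gap. The small -x side force (3.8 N) suggests the leaf sits slightly towards +x, so I'll relieve it.

Emit:
play_rows --targets '[[[0, 0.0003, 0, 0], [0, 0.0003, 0, 0], [0, 0.0003, 0, 0]]]'

```text
t: 14.82
eef_pos: [0.5733, 0.0545, 0.2826]
ee_rot: [-3.141, 0.0, -1.813]
force: [-2.8, -0.0, 8.2]
width: 0.0161
```

Emit:
play_rows --targets '[[[0, 0, 0, 0], [0, 0, 0, 0], [0, 0, 0, 0]]]'

```text
t: 15.2
eef_pos: [0.5733, 0.0545, 0.2826]
ee_rot: [-3.141, 0.0, -1.813]
force: [-3.1, -0.0, 8.4]
width: 0.0156
```

Emit:
play_rows --targets '[[[0, 0.0006, 0, 0], [0, 0.0006, 0, 0], [0, 0.0006, 0, 0], [0, 0.0006, 0, 0]]]'

```text
t: 15.7
eef_pos: [0.5731, 0.0546, 0.2826]
ee_rot: [-3.14, 0.0, -1.813]
force: [-1.7, -1.7, 6.6]
width: 0.0156
```

Emit:
play_rows --targets '[[[0, 0.0005, 0, 0], [0, 0.0005, 0, 0], [0, 0.0005, 0, 0], [0, 0.0005, 0, 0]]]'

```text
t: 16.2
eef_pos: [0.5729, 0.0547, 0.2826]
ee_rot: [-3.139, 0.0, -1.813]
force: [-0.2, -2.0, 5.7]
width: 0.0161
```

Emit:
play_rows --targets '[[[0, 0, 0.0005, 0], [0, 0, 0.0005, 0], [0, 0, 0.0005, 0], [0, 0, 0.0005, 0]]]'

```text
t: 16.7
eef_pos: [0.5729, 0.0546, 0.2826]
ee_rot: [-3.139, 0.0, -1.813]
force: [-0.8, -2.8, 9.6]
width: 0.016
```

```bash
python3 - <<'E'
from dial import *
from jc import *
s=arm.get_state(); print(s["eef_pos"],np.degrees(s["ee_rot"]),s["force"],s["moment"],s["width"],s["t"])
im,d=cams.grab_frame("wrist"); c=(.5515,-.0335)
a=rect(im,c,np.radians(-13.8),.0465,n=800,s=.1e-3); g=a.mean(2)
# sub-pixel: pointer centreline & edge marks
for r in (620,640,660,680,690,700,710,720,730):
    row=g[r,340:460]; w=np.clip(200-row,0,None)*(row<130); print(r,round(340+(w*np.arange(120)).sum()/max(w.sum(),1),1),int((row<130).sum()))
old=cv2.imread("pics/e1d.png")[...,::-1]; print("diff vs before",np.abs(cv2.resize(a,(400,400),interpolation=cv2.INTER_AREA).astype(int)-old)[290:370,150:250].mean())
P=cloud("wrist",d).reshape(-1,3); J=(P-O)@Rj*1000; ok=d.ravel()>0
m=ok&(J[:,2]>132)&(J[:,2]<140)&(abs(J[:,0])<12)&(J[:,1]<-30)&(J[:,1]>-60); q=J[m]; print("leaf top",np.percentile(q,[1,50,99],axis=0).round(1))
E
```

```text
[0.57285116 0.05463518 0.28256788] [-1.79846674e+02  2.63519935e-02 -1.03862436e+02] [-0.75419727 -2.77470962  9.55051162] [-0.87879532  0.28397162 -0.00524011] 0.016027748379400755 16.7
620 396.1 54
640 397.7 49
660 399.6 45
680 397.6 48
690 397.7 49
700 400.1 28
710 395.9 15
720 395.0 9
730 395.1 11
diff vs before 3.1890416666666668
leaf top [[ -5.7 -51.2 132.6]
 [  0.8 -41.1 134.4]
 [  7.2 -30.3 135.9]]
```

The leaf is seated. Pressing gives no further travel (TCP z 0.2826, against 0.2828 expected for home), the side force along jig x is about 0, and the pointer is within about 1° of the mark. One short settling hold, then I'll hand in.

Emit:
play_rows --targets '[[[0, 0, 0, 0], [0, 0, 0, 0], [0, 0, 0, 0], [0, 0, 0, 0], [0, 0, 0, 0]]]'

```text
t: 17.38
eef_pos: [0.5729, 0.0547, 0.2826]
ee_rot: [-3.139, 0.001, -1.813]
force: [-0.6, -2.4, 10.1]
width: 0.0159
```

```bash
python3 -c "
from h import *
s=arm.get_state(); print(s['eef_pos'],s['force'],s['width'],s['qd'].round(4)); print(job_done())"
```

```text
[0.57285604 0.05466187 0.28255802] [-0.58176662 -2.4405155  10.12742403] 0.01591461766143841 [ 0.0012  0.0005  0.0009  0.0009 -0.0005  0.0007]
the job is handed in; nothing more can be done
None
```

I turned the knob about 58.5° clockwise to the zero mark. Then I took the single-knuckle leaf from the stand and lowered its knuckle into the jamb's gap. I handed the job in at about 17.4 s, still gripping the leaf; the two-knuckle leaf was left in its slot. No verdict was reported.

**Last checks:**
- **Pointer:** it reads about 0.5–1° from the long zero mark, which is close to the limit of what I can measure. It had not visibly moved after the leaf was seated.
- **Seating:** the arm stopped at a height of 0.2826 m against the 0.2828 m expected for fully home, and pressing harder gave no more travel. The downward push is about 10 N.
- **Alignment:** side force across the hinge is about 0 N after I relieved an early 3.8 N. The leaf centre is about 0.2 mm from the gap centre along the hinge, by the camera.
- **Upright and still:** the tool is within about 0.2° of vertical and the arm was at rest.

**Disagreements and limits:**
- About 2.5 N of force along the hinge remains, which I put down to friction and left.
- The last camera estimate of the leaf's top across the hinge was about 0.75 mm off the arm's own reading. I trusted the contact forces, because depth at the edges was noisy.
- No camera view showed the holes lined up directly.

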